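Open the food board's quick clamp for the mixing bowl

TASK

The steel mixing bowl is the next thing to be held in the quick clamp of the white food board, so open the clamp right up for it: with a fingertip press down the red ratchet release paddle on the sliding jaw and, keeping it pressed, push the jaw back along its bar, away from the fixed jaw, until it is fully open against the end stop, then let go and move clear. Only touch and push, do not force the clamp, and leave the bowl, the jar and the plate with its foil roll standing where they are.

Things in the scene. Friction and masses are not known exactly. Their poses are not given: they have to be found in the camera images.
- board: White plastic food board with a built-in quick clamp, fixed, 400 x 280 mm, top face 32 mm above the table. Origin: centre of its underside. x axis: along the clamp's toothed bar (at y = 0), from the sliding to the fixed jaw, so the clamp opens towards board -x; z up. Fixed jaw: plate 110 mm wide, 60 mm tall, face at x = +150 mm. End stop: block 70 mm wide, 18 mm tall, face at x = -156 mm.
- jaw (a joint): Travel of the sliding jaw in m; grows as it is pushed back (board -x). 0 = jaw faces 50 mm apart; 0.130 = fully open against the end stop, faces 180 mm apart. Starts at 0 to 0.06. Saw teeth (8 mm pitch) bar opening unless the release is pressed; closing ratchets freely. It may creep up to 8 mm to the next tooth. With the release pressed it slides with about 3 N of friction.
- release (a joint): Angle in rad of the red release paddle, a rocker on a pin under the thumb stop, paddle in front, pawl behind: 0 = up with the pawl seated between two teeth, up to 0.11 when left alone with the pawl riding on a tooth, 0.22 = pressed right down; the pawl is clear of the teeth above about 0.11. A spring pushes it back up.
- paddle (a point): Centre of the red paddle's top face, 52 to 56 mm above the table at rest. The paddle, 46 mm along the bar, 44 mm across, lies on the sliding jaw, its centre 44 mm behind (board -x of) the pad face, and moves with it. Pressed, it sinks to 50 mm, taking 3 to 7 N. The finger well above it is 52 mm long along the bar, open at both sides, between the jaw plate (its back 30 mm away) and the thumb stop.
- thumb_stop (a point): Middle of the face of the grey thumb stop, an upright wall on the sliding jaw, 52 mm wide, 12 mm thick, from 60 to 88 mm above the table, 22 mm behind (board -x of) the paddle's centre, facing the paddle. A fingertip pressing the paddle pushes the jaw back against this wall.
- jaw_face (a point): Middle of the sliding jaw's black rubber pad face, 62 mm above the table. The jaw plate is 110 mm wide, its top 92 mm above the table; the whole jaw is 127 mm long, reaching back in board -x.
- bowl: Loose round steel mixing bowl, 150 mm across, 70 mm tall, standing on the table past the board's end-stop end. Origin: centre of its underside. Bystander.
- jar: Loose small amber glass jar with a green lid, 56 mm across, 75 mm tall, standing on the board beside the clamp. Origin: centre of its underside. Bystander.
- plate: Loose white plate, 204 mm across, 14 mm tall, on the table past the fixed jaw. Origin: centre of its underside. Bystander.
- foilroll_center (a point): Centre of a foil-wrapped roll lying on the plate, 139 mm long, 56 mm thick. Bystander.

How it is judged:
By the outcome, as a careful person would: the job done as asked, in the order asked, and still so for the second after the job is handed in, with the robot touching nothing.
It also fails if it takes over 43 s, if anything falls off the work surface, if the arm or the gripper's body presses on something with over 40 N, if the wrist force passes 120 N, or if a joint passes its speed limit or range.

ROBOT

A 6-joint arm with a two-finger parallel gripper is mounted at the origin on the work surface. World frame = base frame: x ahead of the robot, y to its left, z up, the work surface at z = 0. Lengths are in m, angles in rad, forces in N, time in s.
With the tool pointing down it reaches from about 0.35 to 0.975 m from the base axis. Payload 4.9 kg.
Tool frame: the origin (TCP) lies midway between the tips of the shut fingers; the grasp point (between the pads) lies 19 mm behind it (manip.pinch_z is the x of the grasp point in the tool frame, in m); x points along the fingers, y is the direction in which the jaws open and shut, and the axes are right-handed (so a half turn about x gives the same grasp; the last joint's range is limited). The gripper opens to 85 mm and grips with 20 to 120 N. Pads are 22 mm wide; open, the fingers measure 114 mm over their backs; the gripper's body (76 mm by 85 mm) begins 54 mm behind the grasp point. The pads swing forward as they close: fully open they stand 13 mm farther back than shut.
Start: joints at [-1.37, 0.053, 1.613, -0, 1.476, -0.119], TCP at [0.196, -0.593, 0.231] pointing down, gripper open.
Joint ranges: [-3.01, 3.01], [-1.01, 2.22], [0.06, 2.58], [-1.02, 4.17], [0.09, 2.62], [-3.14, 3.14]. Speed limits (rad/s): [2.57, 2.57, 3.14, 3.14, 3.14, 3.14].

INTERFACE

Orientations are given as a unit quaternion [w, x, y, z].
In Python, from plant import sensors, cams, workorder, manip gives the robot as it stands.
- The arm moves only by the tool drive_tool, never from a script. Its argument "series" is a list of rows, each an object of numbers: "x", "y", "z": the shift along the tool's x, y, z in units of 25 mm (1.0 is 25 mm); "ax", "ay", "az": the turn, a rotation vector about the tool's x, y, z in units of 5 degrees (1.0 is 5 degrees). A call has 1 to 5 rows; each row is the pose to reach, as a shift and turn from the pose commanded when the call began, along the tool's axes at that moment; what a row does not reach only later rows make up. A row lasts 1/12 s, in which the tool goes at most 41.7 mm and 7.16 degrees, less where a joint would pass 70% of its speed; a pose out of reach is approached as far as the arm can. A call with a gripper value outside its range is refused whole. "hand" is the opening, from 0 (shut) to 1 (fully open), set as the call begins (left out, the last holds). The fingers move at their own pace and stop on an object; the grip force is fixed at half the most. Time passes only in rows, so rows that repeat a pose let the fingers close. It gives the time, the measured TCP pose, the force and the opening at its end, in the units of the state.
- sensors.state(): the state, without advancing time (a new reading comes with each control period).
- cams.grab_frame(name): name is "side" or "top"; returns a dict with "img" (420x560x3 uint8, blue, green, red), "camera_matrix" (3x3 intrinsics, pixels), "cam_to_world" (4x4, takes a point from camera to world coordinates). Camera axes: x right, y down, z forward; pixel columns grow to the right and rows downward; lengths in m; the calibration is good to about 2 mm. A picture is of the moment at which its call begins. There is no depth.
- workorder.job_done(): hands the job in, once; it reports no verdict.
The state is a dict: "time": time; "joint_pos": joint angles; "joint_vel": joint speeds; "joint_efforts": joint torques, N m; "tool_pos": TCP position; "tool_rot": TCP orientation; "contact_force": force on the tool from outside, world axes, zero at the start; "ft_torque": the same for the moment, N m; "gripper_width": opening from 0.0 (shut) to 1.0 (fully open).
Only numpy, scipy, OpenCV 4.12 (cv2) and the standard library are available. Lean on these libraries where they do the work, as an engineer would, in place of code of your own. Each camera call takes 0.05 s, during which the arm holds its last target.

## Working session

There is one attempt and no reset: what is moved stays moved. The work goes in short steps, Python scripts to look and compute and a tool call to move; the robot and the scene stay as the last step left them, time stands still between calls to the robot, and variables do not carry over. Pictures are saved under pics/ and viewed, and the job is handed in when it is done.

Besides the shell and the picture viewer there is one more tool, called after "Request:" as name(argument=value, ...), one argument or row to a line, values as JSON. drive_tool: Moves the arm, as the interface text tells. Its arguments: {"type":"object","properties":{"series":{"type":"array","items":{"type":"object","properties":{"x":{"type":"number"},"y":{"type":"number"},"z":{"type":"number"},"ax":{"type":"number"},"ay":{"type":"number"},"az":{"type":"number"}}}},"hand":{"type":"number"}},"required":["series"]}

```bash
ls; mkdir -p pics
python3 - <<'E'
from plant import sensors,cams,manip
import cv2,numpy as np
s=sensors.state();print({k:np.round(v,3) for k,v in s.items()}, manip.pinch_z)
for n in("side","top"):
    f=cams.grab_frame(n);cv2.imwrite(f"pics/{n}0.png",f["img"]);print(n,f["camera_matrix"],np.round(f["cam_to_world"],3))
E
```

```text
pics
{'time': np.float64(0.0), 'joint_pos': array([-1.37 ,  0.053,  1.614, -0.   ,  1.476, -0.119]), 'joint_vel': array([-0.001, -0.003, -0.   , -0.001, -0.001,  0.001]), 'joint_efforts': array([ 1.0000e-03, -3.9368e+01, -3.7018e+01, -0.0000e+00,  7.0000e-03,
        0.0000e+00]), 'tool_pos': array([ 0.196, -0.593,  0.23 ]), 'tool_rot': array([-0.112, -0.698, -0.113,  0.698]), 'contact_force': array([0.38 , 0.118, 0.155]), 'ft_torque': array([-0.012,  0.018,  0.005]), 'gripper_width': np.float64(1.001)} -0.0187
side [[424.87298258   0.         274.38079322]
 [  0.         424.87298258 200.92835383]
 [  0.           0.           1.        ]] [[-0.935 -0.268  0.233  0.24 ]
 [-0.355  0.717 -0.6    0.777]
 [-0.007 -0.644 -0.765  0.962]
 [ 0.     0.     0.     1.   ]]
top [[493.93237863   0.         280.77644305]
 [  0.         493.93237863 206.71362483]
 [  0.           0.           1.        ]] [[-1.800e-02 -9.950e-01  9.800e-02  3.530e-01]
 [-1.000e+00  1.800e-02 -1.000e-03  6.400e-02]
 [-1.000e-03 -9.800e-02 -9.950e-01  1.427e+00]
 [ 0.000e+00  0.000e+00  0.000e+00  1.000e+00]]
```

View pics/side0.png

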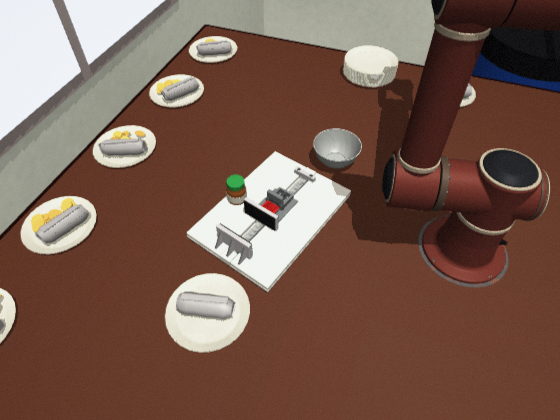

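View pics/top0.png

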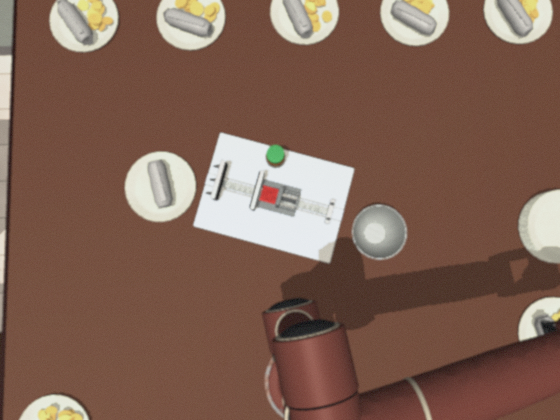

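The top view shows the board centred at about (275,198), with the red paddle at (269,194), the end stop at (330,211) and the fixed jaw at (217,180). The bowl is at (380,232) and the jar at (276,155). In the side view the paddle is at about (271,208).

```bash
cat > h.py <<'E'
from plant import sensors,cams
import cv2,numpy as np
def ray(f,u,v,z):
    K=f["camera_matrix"];T=f["cam_to_world"];d=T[:3,:3]@np.linalg.solve(K,[u,v,1.]);o=T[:3,3]
    return o+d*(z-o[2])/d[2]
def proj(f,p):
    K=f["camera_matrix"];T=f["cam_to_world"];q=K@(T[:3,:3].T@(np.array(p)-T[:3,3]));return q[:2]/q[2]
def big(m,near,r):
    n,l,st,c=cv2.connectedComponentsWithStats(m.astype(np.uint8))
    i=max((i for i in range(1,n) if np.hypot(*(c[i]-near))<r),key=lambda i:st[i,4]);return l==i,st[i],c[i]
def red(f,near,r=40):
    b,g,rr=[f["img"][...,i].astype(int) for i in range(3)]
    return big((rr>130)&(g<70)&(b<70),near,r)
E
python3 - <<'E'
from h import *
t=cams.grab_frame("top");s=cams.grab_frame("side")
for n,f,c,near in(("top",t,(275,198),(269,194)),("side",s,(270,215),(271,208))):
    g=f["img"].min(2)
    m,st,_=big(g>190,c,30)
    cn=max(cv2.findContours(m.astype(np.uint8),0,2)[0],key=cv2.contourArea)
    h=cv2.convexHull(cn)
    q=cv2.approxPolyDP(h,0.03*cv2.arcLength(h,True),True)[:,0]
    P=np.array([ray(f,*x,.032) for x in q]);print(n,st,q.tolist(),np.round(P,4).tolist())
    if len(P)==4:
        print("sides",np.linalg.norm(P-np.roll(P,1,0),axis=1),"centre",P.mean(0))
    m,st,c=red(f,near);print("red",st,c,ray(f,*c,.054))
    x,y=map(int,near);im=cv2.resize(f["img"][y-70:y+70,x-90:x+90],None,fx=4.4,fy=4.2857*1,interpolation=2) if 0 else cv2.resize(f["img"][y-70:y+70,x-90:x+90],(720,560),interpolation=2)
    cv2.imwrite(f"pics/{n}z.png",im)
E
```

```text
top [  194   133   160   127 11263] [[221, 133], [352, 168], [318, 259], [194, 225]] [[0.7068, 0.2313, 0.032], [0.5978, -0.1427, 0.032], [0.3409, -0.0389, 0.032], [0.4428, 0.3093, 0.032]]
sides [0.27528557 0.38955092 0.27714683 0.36282699] centre [0.52207056 0.08976208 0.032     ]
red [262 187  15  15 164] [268.73780488 194.01219512] [0.52448308 0.0960529  0.054     ]
side [ 187  151  159  137 8262] [[345, 196], [267, 287], [187, 233], [275, 151]] [[0.3392, -0.0408, 0.032], [0.4426, 0.3111, 0.032], [0.7037, 0.2358, 0.032], [0.595, -0.1463, 0.032]]
sides [0.27677048 0.36674689 0.27175822 0.39723557] centre [0.5201175  0.08996726 0.032     ]
red [263 200  16  13 115] [270.74782609 206.12173913] [0.51936213 0.08618231 0.054     ]
```

View pics/topz.png

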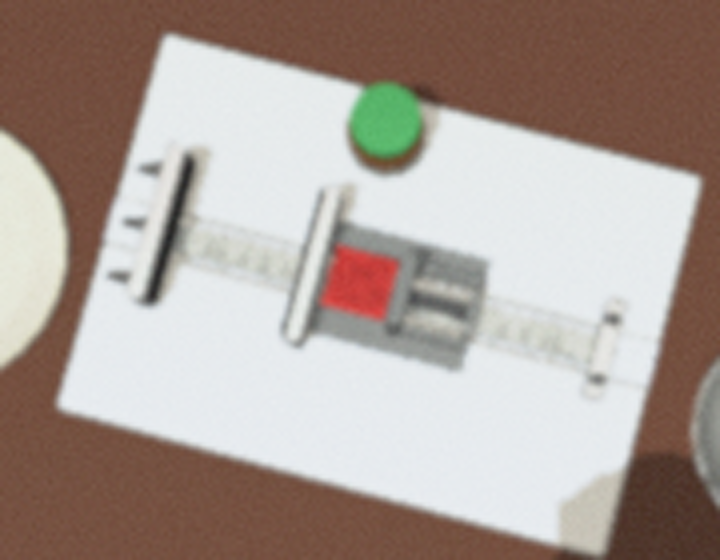

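View pics/sidez.png

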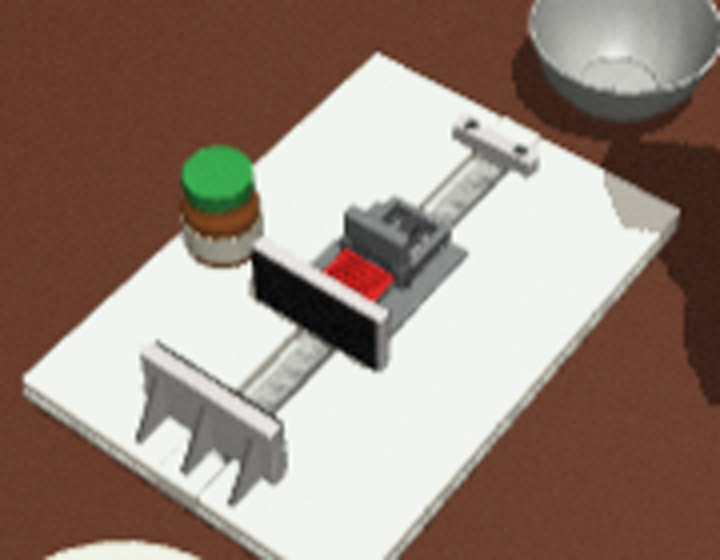

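```bash
cat >> h.py <<'E'
from scipy.spatial.transform import Rotation as Ro
BX=np.array([.278,.9606,0]);BX/=np.linalg.norm(BX);BY=np.array([-BX[1],BX[0],0])
def R(s):
    q=s["tool_rot"];return Ro.from_quat([q[1],q[2],q[3],q[0]])
def plan(p):
    s=sensors.state();r=R(s);M=r.as_matrix()
    best=None
    for sg in(1,-1):
        T=np.column_stack([[0,0,-1],sg*BY,np.cross([0,0,-1],sg*BY)])
        v=(r.inv()*Ro.from_matrix(T)).as_rotvec(degrees=True)/5
        if best is None or np.linalg.norm(v)<np.linalg.norm(best):best=v
    d=np.array(p)-s["tool_pos"]
    print("axes",np.round(M.T,3).tolist());print("shift units",np.round(M.T@d/.025,2),"turn units",np.round(best,2))
    print("pos",np.round(s["tool_pos"],4),"board-x/y err mm",np.round([d@BX*1e3,d@BY*1e3,d[2]*1e3],1),"q6",np.round(s["joint_pos"],3),"F",np.round(s["contact_force"],2),"t",s["time"])
E
python3 -c "
from h import *
plan([.5237,.0963,.2])"
```

```text
axes [[-0.0, 0.001, -1.0], [0.314, -0.949, -0.001], [-0.949, -0.314, -0.0]]
shift units [  1.25 -22.05 -21.1 ] turn units [-1.111e+01 -1.000e-02  1.000e-02]
pos [ 0.1964 -0.5929  0.2305] board-x/y err mm [ 753.  -122.8  -30.5] q6 [-1.37   0.053  1.614 -0.     1.476 -0.119] F [-0.05 -0.33 -0.24] t 0.2
```

Request:
drive_tool(
  series=[
    {"x": 0, "y": -1.1, "z": -1.05},
    {"x": 0, "y": -2.2, "z": -2.1},
    {"x": 0, "y": -3.3, "z": -3.15},
    {"x": 0, "y": -4.4, "z": -4.2},
    {"x": 0, "y": -5.5, "z": -5.25},
  ],
  hand=0,
)

```text
schema error: expected keys x, y, z, ax, ay, az
```

Request:
drive_tool(
  series=[
    {"x": 0, "y": -1.1, "z": -1.05},
    {"x": 0, "y": -2.2, "z": -2.1},
    {"x": 0, "y": -3.3, "z": -3.15},
    {"x": 0, "y": -4.4, "z": -4.2},
    {"x": 0, "y": -5.5, "z": -5.25},
  ],
)

```text
schema error: expected keys x, y, z, ax, ay, az
```

Request:
drive_tool(
  series=[
    {"x": 0, "y": -1.1, "z": -1.05},
    {"x": 0, "y": -2.2, "z": -2.1},
    {"x": 0, "y": -3.3, "z": -3.15},
    {"x": 0, "y": -4.4, "z": -4.2},
    {"x": 0, "y": -5.5, "z": -5.25},
  ],
)

```text
schema error: expected keys x, y, z, ax, ay, az
```

Request:
drive_tool(
  series=[
    {"ax": -1.1},
    {"ax": -2.2},
    {"ax": -3.3},
    {"ax": -4.4},
    {"ax": -5.5},
  ],
)

```text
schema error: expected keys x, y, z, ax, ay, az
```

Request:
drive_tool(
  series=[
    {"ax": -1.1},
    {"ax": -2.2},
    {"ax": -3.3},
    {"ax": -4.4},
    {"ax": -5.6},
  ],
)

```text
schema error: expected keys x, y, z, ax, ay, az
```

```bash
python3 -c "
from h import *
plan([.5237,.0963,.2])"
```

```text
axes [[-0.0, 0.001, -1.0], [0.314, -0.949, -0.001], [-0.949, -0.314, -0.0]]
shift units [  1.25 -22.05 -21.1 ] turn units [-1.111e+01 -1.000e-02  1.000e-02]
pos [ 0.1964 -0.5929  0.2305] board-x/y err mm [ 753.  -122.8  -30.5] q6 [-1.37   0.053  1.614 -0.     1.476 -0.119] F [-0.05 -0.33 -0.24] t 0.2
```

All keys are required. I'll send one call first to check the behaviour.

Request:
drive_tool(
  series=[
    {"x": 0, "y": -1.1, "z": -1.05, "ax": 0, "ay": 0, "az": 0},
    {"x": 0, "y": -2.2, "z": -2.1, "ax": 0, "ay": 0, "az": 0},
    {"x": 0, "y": -3.3, "z": -3.15, "ax": 0, "ay": 0, "az": 0},
    {"x": 0, "y": -4.4, "z": -4.2, "ax": 0, "ay": 0, "az": 0},
    {"x": 0, "y": -5.5, "z": -5.25, "ax": 0, "ay": 0, "az": 0},
  ],
  hand=0,
)

```text
time: 0.62
tool_pos: [0.2781, -0.4198, 0.2309]
tool_rot: [0.112, 0.698, 0.113, -0.698]
contact_force: [1.1, -0.6, 0.1]
gripper_width: 0.3
```

Request:
drive_tool(
  series=[
    {"x": 0, "y": -1.1, "z": -1.05, "ax": 0, "ay": 0, "az": 0},
    {"x": 0, "y": -2.2, "z": -2.1, "ax": 0, "ay": 0, "az": 0},
    {"x": 0, "y": -3.3, "z": -3.15, "ax": 0, "ay": 0, "az": 0},
    {"x": 0, "y": -4.4, "z": -4.2, "ax": 0, "ay": 0, "az": 0},
    {"x": 0, "y": -5.5, "z": -5.25, "ax": 0, "ay": 0, "az": 0},
  ],
)

```text
time: 1.03
tool_pos: [0.3595, -0.2479, 0.2312]
tool_rot: [0.112, 0.698, 0.112, -0.698]
contact_force: [1.5, -0.5, -0.1]
gripper_width: -0.001
```

Request:
drive_tool(
  series=[
    {"x": 0, "y": -1.1, "z": -1.05, "ax": 0, "ay": 0, "az": 0},
    {"x": 0, "y": -2.2, "z": -2.1, "ax": 0, "ay": 0, "az": 0},
    {"x": 0, "y": -3.3, "z": -3.15, "ax": 0, "ay": 0, "az": 0},
    {"x": 0, "y": -4.4, "z": -4.2, "ax": 0, "ay": 0, "az": 0},
    {"x": 0, "y": -5.5, "z": -5.25, "ax": 0, "ay": 0, "az": 0},
  ],
)

```text
time: 1.45
tool_pos: [0.4409, -0.076, 0.2314]
tool_rot: [0.113, 0.698, 0.112, -0.698]
contact_force: [1.2, -0.0, -0.1]
gripper_width: 0.001
```

Request:
drive_tool(
  series=[
    {"x": 0, "y": -1.1, "z": -1.05, "ax": 0, "ay": 0, "az": 0},
    {"x": 0, "y": -2.2, "z": -2.1, "ax": 0, "ay": 0, "az": 0},
    {"x": 0, "y": -3.3, "z": -3.15, "ax": 0, "ay": 0, "az": 0},
    {"x": 0, "y": -4.4, "z": -4.2, "ax": 0, "ay": 0, "az": 0},
    {"x": 0, "y": -5.5, "z": -5.25, "ax": 0, "ay": 0, "az": 0},
  ],
)

```text
time: 1.87
tool_pos: [0.5223, 0.0959, 0.2312]
tool_rot: [0.113, 0.698, 0.113, -0.698]
contact_force: [0.6, -1.4, 0.5]
gripper_width: -0.001
```

Request:
drive_tool(
  series=[
    {"x": 0, "y": 0, "z": 0, "ax": -1.1, "ay": 0, "az": 0},
    {"x": 0, "y": 0, "z": 0, "ax": -2.2, "ay": 0, "az": 0},
    {"x": 0, "y": 0, "z": 0, "ax": -3.3, "ay": 0, "az": 0},
    {"x": 0, "y": 0, "z": 0, "ax": -4.4, "ay": 0, "az": 0},
    {"x": 0, "y": 0, "z": 0, "ax": -5.5, "ay": 0, "az": 0},
  ],
)

```text
time: 2.28
tool_pos: [0.5218, 0.0941, 0.231]
tool_rot: [-0.277, -0.65, -0.277, 0.651]
contact_force: [1.0, -0.1, 0.2]
gripper_width: 0.001
```

Request:
drive_tool(
  series=[
    {"x": 0, "y": 0, "z": 0, "ax": -1.1, "ay": 0, "az": 0},
    {"x": 0, "y": 0, "z": 0, "ax": -2.2, "ay": 0, "az": 0},
    {"x": 0, "y": 0, "z": 0, "ax": -3.3, "ay": 0, "az": 0},
    {"x": 0, "y": 0, "z": 0, "ax": -4.4, "ay": 0, "az": 0},
    {"x": 0, "y": 0, "z": 0, "ax": -5.6, "ay": 0, "az": 0},
  ],
)

```text
time: 2.7
tool_pos: [0.5218, 0.0939, 0.231]
tool_rot: [-0.426, -0.564, -0.426, 0.564]
contact_force: [1.1, -0.0, -0.5]
gripper_width: 0.0
```

```bash
python3 -c "
from h import *
plan([.5237,.0963,.12])
for n,(x,y) in (('side',(270,200)),('top',(270,195))):
    f=cams.grab_frame(n);cv2.imwrite(f'pics/{n}1.png',cv2.resize(f['img'][y-70:y+70,x-90:x+90],(720,560),interpolation=2))
"
```

```text
axes [[-0.0, 0.0, -1.0], [0.962, -0.274, -0.0], [-0.274, -0.962, 0.0]]
shift units [ 4.44  0.05 -0.11] turn units [0.05 0.   0.  ]
pos [0.5218 0.0939 0.231 ] board-x/y err mm [   2.9   -1.2 -111. ] q6 [ 0.038 -0.176  1.832  0.     1.486  0.315] F [ 1.11 -0.02 -0.51] t 2.7
```

View pics/side1.png

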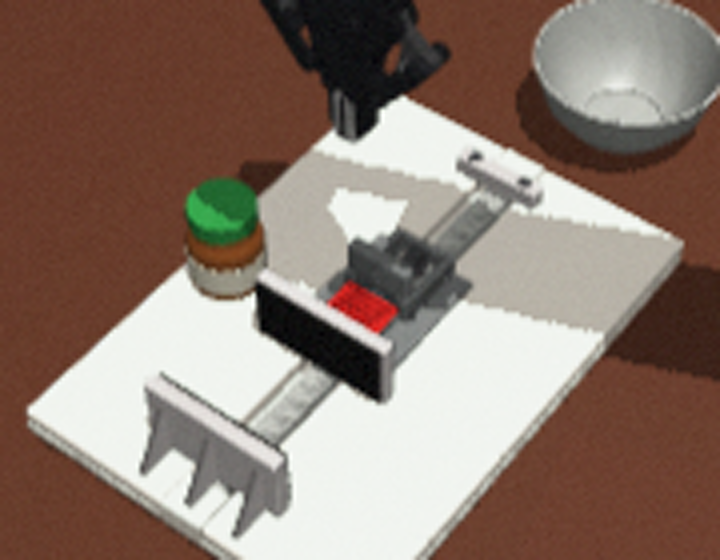

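```bash
python3 -c "
from h import *
f=cams.grab_frame('top');b,g,r=[f['img'][...,i].astype(int) for i in range(3)]
m,st,c=big((g>r+40)&(g>b+30),(276,155),25);p=ray(f,*c,.107)
C=np.array([.5184,.0798,0]);print(c,st,p,(p-C)@BX,(p-C)@BY)
f=cams.grab_frame('side');b,g,r=[f['img'][...,i].astype(int) for i in range(3)]
m,st,c=big((g>r+40)&(g>b+30),(235,184),25);p=ray(f,*c,.104);print(c,st,(p-C)@BX,(p-C)@BY)
"
```

```text
Traceback (most recent call last):
  File "h.py", line 10, in big
    i=max((i for i in range(1,n) if np.hypot(*(c[i]-near))<r),key=lambda i:st[i,4]);return l==i,st[i],c[i]
ValueError: max() iterable argument is empty
```

View pics/top1.png

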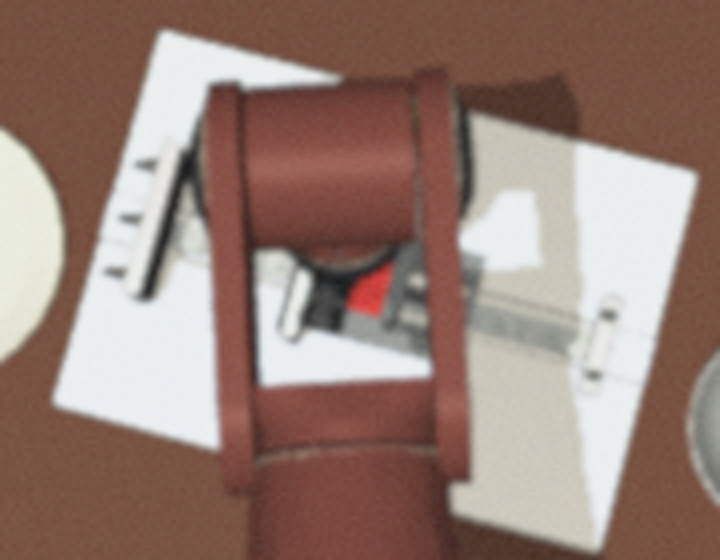

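```bash
python3 -c "
from h import *
C=np.array([.5184,.0798,0])
for n,near,z in(('top',(276,155),.107),('side',(235,184),.104)):
    f=cams.grab_frame(n);im=cv2.imread(f'pics/{n}0.png');b,g,r=[im[...,i].astype(int) for i in range(3)]
    m,st,c=big((g>r+40)&(g>b+30),near,25);p=ray(f,*c,z);print(c,st,(p-C)@BX,(p-C)@BY)
"
```

```text
[275.00787402 153.55905512] [267 145  17  18 254] 0.0269161124167309 -0.10646819987268438
[235.04824561 182.23684211] [227 175  17  16 228] 0.02966477858710778 -0.10362946375130333
```

The jar's inner edge is about 77 mm from the bar, so the gripper clears it. The finger is 3 mm to the stop side of the paddle centre, which suits the press. Descending.

Request:
drive_tool(
  series=[
    {"x": 1.2, "y": 0.05, "z": 0, "ax": 0, "ay": 0, "az": 0},
    {"x": 2.4, "y": 0.05, "z": 0, "ax": 0, "ay": 0, "az": 0},
    {"x": 3.6, "y": 0.05, "z": 0, "ax": 0, "ay": 0, "az": 0},
    {"x": 4.8, "y": 0.05, "z": 0, "ax": 0, "ay": 0, "az": 0},
    {"x": 4.8, "y": 0.05, "z": 0, "ax": 0, "ay": 0, "az": 0},
  ],
)

```text
time: 3.37
tool_pos: [0.5182, 0.0933, 0.1043]
tool_rot: [-0.422, -0.562, -0.427, 0.569]
contact_force: [-1.3, 0.3, -0.9]
gripper_width: 0.0
```

```bash
python3 -c "
from h import *
plan([.5237,.0963,.065])
x,y=270,200
f=cams.grab_frame('side');cv2.imwrite('pics/side2.png',cv2.resize(f['img'][y-70:y+70,x-90:x+90],(720,560),interpolation=2))
"
```

```text
axes [[-0.013, -0.0, -1.0], [0.96, -0.28, -0.012], [-0.28, -0.96, 0.004]]
shift units [ 1.57  0.2  -0.18] turn units [-0.02  0.05  0.14]
pos [0.5182 0.0933 0.1043] board-x/y err mm [  4.4  -4.4 -39.3] q6 [ 0.037 -0.06   1.945 -0.     1.268  0.321] F [-1.27  0.35 -0.88] t 3.3667
```

View pics/side2.png

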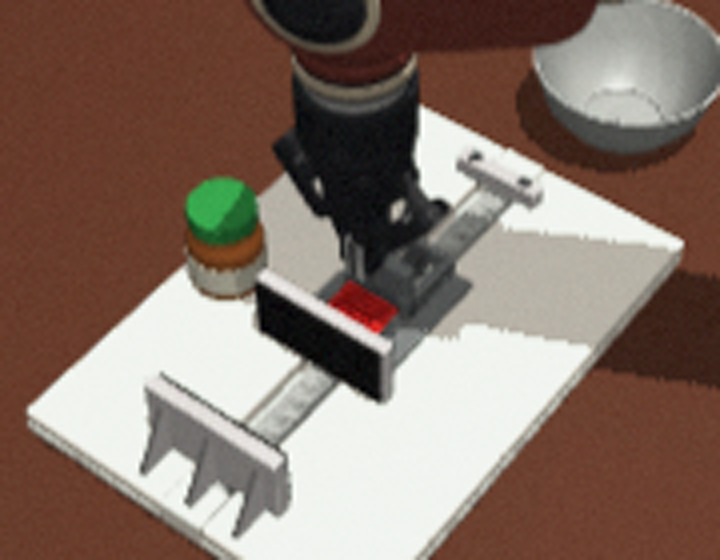

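The fingertip hangs above the well at about (360,275) in the enlarged side view, between the jaw plate and the thumb stop. I'll go down to just above the paddle.

Request:
drive_tool(
  series=[
    {"x": 0.3, "y": 0.1, "z": -0.08, "ax": 0, "ay": 0, "az": 0},
    {"x": 0.6, "y": 0.1, "z": -0.08, "ax": 0, "ay": 0, "az": 0},
    {"x": 0.9, "y": 0.1, "z": -0.08, "ax": 0, "ay": 0, "az": 0},
    {"x": 1.2, "y": 0.1, "z": -0.08, "ax": 0, "ay": 0, "az": 0},
    {"x": 1.4, "y": 0.1, "z": -0.08, "ax": 0, "ay": 0, "az": 0},
  ],
)

```text
time: 3.83
tool_pos: [0.5263, 0.0948, 0.076]
tool_rot: [0.425, 0.566, 0.425, -0.565]
contact_force: [0.5, -0.2, -1.0]
gripper_width: -0.003
```

```bash
python3 -c "
from h import *
plan([.5237,.0963,.055])
x,y=270,200
f=cams.grab_frame('side');cv2.imwrite('pics/side3.png',cv2.resize(f['img'][y-70:y+70,x-90:x+90],(720,560),interpolation=2))
plan([.5237,.0963,.055])
"
```

```text
axes [[0.0, 0.0, -1.0], [0.96, -0.279, 0.0], [-0.279, -0.96, -0.0]]
shift units [ 0.84 -0.12 -0.03] turn units [-0.01 -0.   -0.  ]
pos [0.5263 0.0948 0.076 ] board-x/y err mm [  0.8   2.9 -21. ] q6 [ 0.039 -0.012  1.951 -0.     1.202  0.321] F [ 0.51 -0.2  -0.95] t 3.8333
axes [[-0.002, -0.0, -1.0], [0.96, -0.279, -0.002], [-0.279, -0.96, 0.001]]
shift units [ 0.79 -0.08 -0.04] turn units [-0.01  0.01  0.02]
pos [0.5253 0.0947 0.0748] board-x/y err mm [  1.1   2.  -19.8] q6 [ 0.039 -0.011  1.952 -0.     1.202  0.321] F [-0.65 -0.6  -0.88] t 3.8833
```

View pics/side3.png

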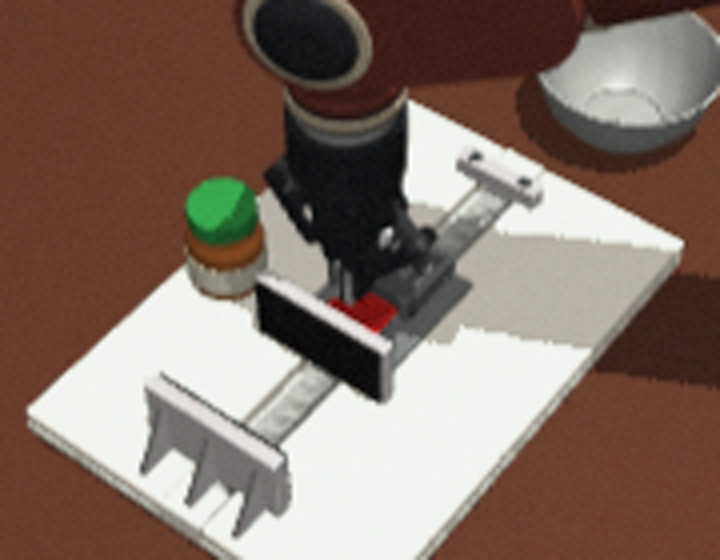

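Request:
drive_tool(
  series=[
    {"x": 0.3, "y": -0.05, "z": 0, "ax": 0, "ay": 0, "az": 0},
    {"x": 0.6, "y": -0.05, "z": 0, "ax": 0, "ay": 0, "az": 0},
    {"x": 0.8, "y": -0.05, "z": 0, "ax": 0, "ay": 0, "az": 0},
    {"x": 0.86, "y": -0.05, "z": 0, "ax": 0, "ay": 0, "az": 0},
    {"x": 0.86, "y": -0.05, "z": 0, "ax": 0, "ay": 0, "az": 0},
  ],
)

```text
time: 4.3
tool_pos: [0.5246, 0.0951, 0.0547]
tool_rot: [-0.424, -0.565, -0.425, 0.566]
contact_force: [-1.1, -0.6, 2.9]
gripper_width: 0.001
```

Request:
drive_tool(
  series=[
    {"x": 0.04, "y": 0, "z": 0, "ax": 0, "ay": 0, "az": 0},
    {"x": 0.08, "y": 0, "z": 0, "ax": 0, "ay": 0, "az": 0},
    {"x": 0.08, "y": 0, "z": 0, "ax": 0, "ay": 0, "az": 0},
  ],
)

```text
time: 4.55
tool_pos: [0.5251, 0.0954, 0.0534]
tool_rot: [0.425, 0.566, 0.425, -0.565]
contact_force: [-1.8, 0.8, 4.9]
gripper_width: -0.003
```

Request:
drive_tool(
  series=[
    {"x": 0.04, "y": 0, "z": 0, "ax": 0, "ay": 0, "az": 0},
    {"x": 0.08, "y": 0, "z": 0, "ax": 0, "ay": 0, "az": 0},
    {"x": 0.08, "y": 0, "z": 0, "ax": 0, "ay": 0, "az": 0},
  ],
)

```text
time: 4.8
tool_pos: [0.5252, 0.0956, 0.0517]
tool_rot: [0.424, 0.566, 0.425, -0.565]
contact_force: [-2.7, 1.8, 5.8]
gripper_width: 0.002
```

Request:
drive_tool(
  series=[
    {"x": 0.04, "y": 0, "z": 0, "ax": 0, "ay": 0, "az": 0},
    {"x": 0.06, "y": 0, "z": 0, "ax": 0, "ay": 0, "az": 0},
    {"x": 0.06, "y": 0, "z": 0, "ax": 0, "ay": 0, "az": 0},
  ],
)

```text
time: 5.05
tool_pos: [0.5253, 0.0957, 0.0504]
tool_rot: [0.424, 0.566, 0.425, -0.565]
contact_force: [-4.3, 2.1, 6.8]
gripper_width: 0.002
```

Request:
drive_tool(
  series=[
    {"x": 0.03, "y": -0.03, "z": 0, "ax": 0, "ay": 0, "az": 0},
    {"x": 0.03, "y": -0.05, "z": 0, "ax": 0, "ay": 0, "az": 0},
    {"x": 0.03, "y": -0.05, "z": 0, "ax": 0, "ay": 0, "az": 0},
  ],
)

```text
time: 5.3
tool_pos: [0.5252, 0.0958, 0.0504]
tool_rot: [0.425, 0.566, 0.424, -0.564]
contact_force: [-1.1, 1.4, 8.2]
gripper_width: 0.002
```

Request:
drive_tool(
  series=[
    {"x": 0, "y": 0, "z": 0.1, "ax": 0, "ay": 0, "az": 0},
    {"x": 0, "y": 0, "z": 0.2, "ax": 0, "ay": 0, "az": 0},
    {"x": 0, "y": 0, "z": 0.3, "ax": 0, "ay": 0, "az": 0},
    {"x": 0, "y": 0, "z": 0.3, "ax": 0, "ay": 0, "az": 0},
  ],
)

```text
time: 5.63
tool_pos: [0.5231, 0.0888, 0.0504]
tool_rot: [0.425, 0.567, 0.424, -0.564]
contact_force: [-1.6, 2.2, 7.8]
gripper_width: 0.002
```

Request:
drive_tool(
  series=[
    {"x": 0, "y": 0, "z": 0.1, "ax": 0, "ay": 0, "az": 0},
    {"x": 0, "y": 0, "z": 0.2, "ax": 0, "ay": 0, "az": 0},
    {"x": 0, "y": 0, "z": 0.2, "ax": 0, "ay": 0, "az": 0},
  ],
)

```text
time: 5.88
tool_pos: [0.5217, 0.084, 0.0505]
tool_rot: [0.425, 0.567, 0.424, -0.564]
contact_force: [-3.1, 2.6, 7.8]
gripper_width: 0.002
```

Request:
drive_tool(
  series=[
    {"x": 0, "y": -0.04, "z": 0.15, "ax": 0, "ay": 0, "az": 0},
    {"x": 0, "y": -0.04, "z": 0.3, "ax": 0, "ay": 0, "az": 0},
    {"x": 0, "y": -0.04, "z": 0.3, "ax": 0, "ay": 0, "az": 0},
  ],
)

```text
time: 6.13
tool_pos: [0.5195, 0.0767, 0.0509]
tool_rot: [0.425, 0.567, 0.424, -0.564]
contact_force: [-0.0, 1.5, 5.8]
gripper_width: -0.0
```

```bash
python3 -c "
from h import *
plan([.5237,.0963,.0504])
f=cams.grab_frame('top');g=cams.grab_frame('side')
im=np.hstack([cv2.resize(a['img'][y-60:y+60,x-60:x+60],(400,400),interpolation=2) for a,x,y in((f,285,200),(g,275,200))])
cv2.imwrite('pics/b4.png',im)
"
```

```text
axes [[0.006, 0.001, -1.0], [0.96, -0.279, 0.005], [-0.279, -0.96, -0.002]]
shift units [ 0.02 -0.06 -0.8 ] turn units [-0.01 -0.03 -0.06]
pos [0.5195 0.0767 0.0509] board-x/y err mm [20.   1.4 -0.5] q6 [ 4.000e-03 -2.000e-03  1.989e+00  1.000e-03  1.149e+00  2.870e-01] F [-0.03  1.51  5.8 ] t 6.1333
```

View pics/b4.png

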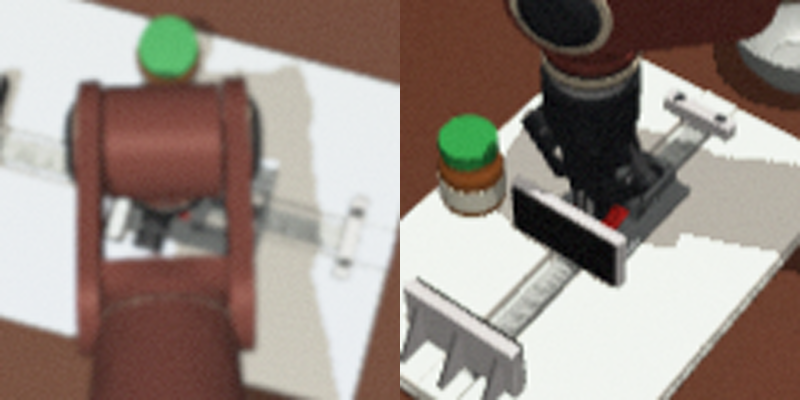

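The jaw is moving with the finger: in the side view the jaw plate has shifted towards the end stop. I'll press a little more and keep going.

Request:
drive_tool(
  series=[
    {"x": 0.04, "y": 0, "z": 0.1, "ax": 0, "ay": 0, "az": 0},
    {"x": 0.04, "y": 0, "z": 0.3, "ax": 0, "ay": 0, "az": 0},
    {"x": 0.04, "y": 0, "z": 0.5, "ax": 0, "ay": 0, "az": 0},
    {"x": 0.04, "y": 0, "z": 0.7, "ax": 0, "ay": 0, "az": 0},
    {"x": 0.04, "y": 0, "z": 0.9, "ax": 0, "ay": 0, "az": 0},
  ],
)

```text
time: 6.65
tool_pos: [0.5134, 0.0555, 0.0503]
tool_rot: [0.425, 0.567, 0.424, -0.563]
contact_force: [-1.4, 4.6, 9.3]
gripper_width: -0.002
```

Request:
drive_tool(
  series=[
    {"x": 0.02, "y": 0, "z": 0.2, "ax": 0, "ay": 0, "az": 0},
    {"x": 0.02, "y": 0, "z": 0.4, "ax": 0, "ay": 0, "az": 0},
    {"x": 0.02, "y": 0, "z": 0.6, "ax": 0, "ay": 0, "az": 0},
    {"x": 0.02, "y": 0, "z": 0.8, "ax": 0, "ay": 0, "az": 0},
    {"x": 0.02, "y": 0, "z": 1.0, "ax": 0, "ay": 0, "az": 0},
  ],
)

```text
time: 7.07
tool_pos: [0.5063, 0.0314, 0.0502]
tool_rot: [0.425, 0.567, 0.424, -0.564]
contact_force: [-1.5, 4.1, 12.6]
gripper_width: 0.003
```

```bash
python3 -c "
from h import *
plan([.5237,.0963,.0504])
f=cams.grab_frame('top');g=cams.grab_frame('side')
im=np.hstack([cv2.resize(a['img'][y-60:y+60,x-60:x+60],(400,400),interpolation=2) for a,x,y in((f,285,200),(g,275,200))])
cv2.imwrite('pics/b5.png',im)
"
```

```text
axes [[0.005, 0.002, -1.0], [0.96, -0.279, 0.005], [-0.279, -0.96, -0.003]]
shift units [-0.   -0.06 -2.69] turn units [-0.01 -0.03 -0.05]
pos [0.5063 0.0314 0.0502] board-x/y err mm [67.2  1.4  0.2] q6 [-8.600e-02 -4.400e-02  2.031e+00  2.000e-03  1.149e+00  1.960e-01] F [-1.51  4.06 12.61] t 7.0667
```

View pics/b5.png

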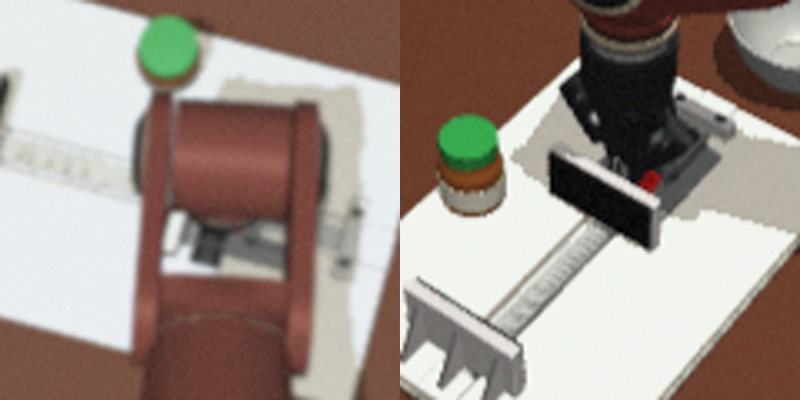

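The jaw is following the finger and the bowl and jar have not moved. About 35 mm remain.

Request:
drive_tool(
  series=[
    {"x": -0.01, "y": 0, "z": 0.2, "ax": 0, "ay": 0, "az": 0},
    {"x": -0.01, "y": 0, "z": 0.4, "ax": 0, "ay": 0, "az": 0},
    {"x": -0.01, "y": 0, "z": 0.6, "ax": 0, "ay": 0, "az": 0},
    {"x": -0.01, "y": 0, "z": 0.8, "ax": 0, "ay": 0, "az": 0},
    {"x": -0.01, "y": 0, "z": 0.9, "ax": 0, "ay": 0, "az": 0},
  ],
)

```text
time: 7.58
tool_pos: [0.5009, 0.0113, 0.0507]
tool_rot: [0.424, 0.569, 0.424, -0.562]
contact_force: [1.4, 12.4, 12.3]
gripper_width: -0.001
```

Request:
drive_tool(
  series=[
    {"x": 0, "y": 0, "z": 0.1, "ax": 0, "ay": 0, "az": 0},
    {"x": 0, "y": 0, "z": 0.2, "ax": 0, "ay": 0, "az": 0},
    {"x": 0, "y": 0, "z": 0.3, "ax": 0, "ay": 0, "az": 0},
    {"x": 0, "y": 0, "z": 0.3, "ax": 0, "ay": 0, "az": 0},
  ],
)

```text
time: 7.92
tool_pos: [0.5003, 0.005, 0.052]
tool_rot: [0.425, 0.57, 0.424, -0.561]
contact_force: [2.3, 13.0, 15.1]
gripper_width: -0.003
```

```bash
cat > look.py <<'E'
import sys
from h import *
plan([.5237,.0963,.0504])
f=cams.grab_frame('top');g=cams.grab_frame('side')
im=np.hstack([cv2.resize(a['img'][y-60:y+60,x-60:x+60],(400,400),interpolation=2) for a,x,y in((f,300,205),(g,285,190))])
cv2.imwrite(sys.argv[1],im)
E
python3 look.py pics/b6.png
```

```text
axes [[0.011, 0.007, -1.0], [0.96, -0.28, 0.008], [-0.28, -0.96, -0.01]]
shift units [ 0.1  -0.13 -3.77] turn units [-0.02 -0.11 -0.1 ]
pos [0.5003 0.005  0.052 ] board-x/y err mm [94.2  2.9 -1.6] q6 [-0.144 -0.068  2.05   0.01   1.149  0.136] F [ 2.29 13.03 15.06] t 7.9167
```

View pics/b6.png

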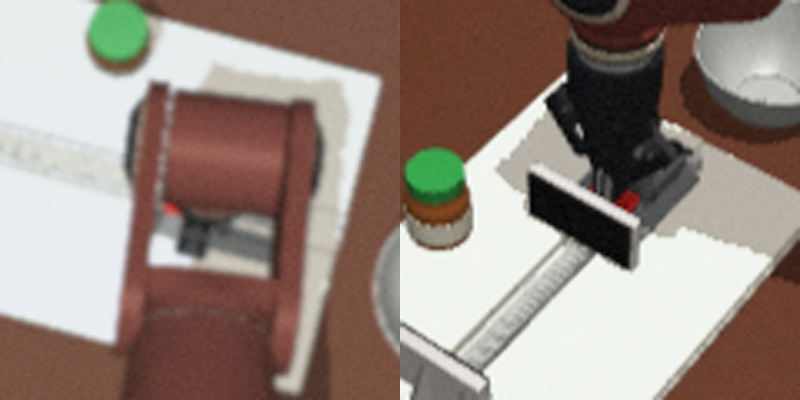

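```bash
cat > jaw.py <<'E'
from h import *
C=np.array([.5184,.0798,0])
def jaw(f,im,near):
    m,st,c=big(im.max(2)<45,near,14);p=ray(f,*c,.062);return c,st,np.round([(p-C)@BX,(p-C)@BY],4)
if __name__=="__main__":
    f=cams.grab_frame('side')
    print(jaw(f,cv2.imread('pics/side0.png'),(263,215)))
    import sys;print(jaw(f,f['img'],tuple(map(float,sys.argv[1:]))))
E
python3 jaw.py 300 195; python3 jaw.py 298 193
```

```text
(array([259.43440233, 215.25947522]), array([244, 201,  31,  29, 343], dtype=int32), array([ 0.0551, -0.0003]))
(array([300., 189.]), array([300, 189,   1,   1,   1], dtype=int32), array([-0.0878,  0.0334]))
(array([259.43440233, 215.25947522]), array([244, 201,  31,  29, 343], dtype=int32), array([ 0.0551, -0.0003]))Traceback (most recent call last):
  File "jaw.py", line 8, in <module>
    import sys;print(jaw(f,f['img'],tuple(map(float,sys.argv[1:]))))
                     ~~~^^^^^^^^^^^^^^^^^^^^^^^^^^^^^^^^^^^^^^^^^^^
  File "jaw.py", line 4, in jaw
    m,st,c=big(im.max(2)<45,near,14);p=ray(f,*c,.062);return c,st,np.round([(p-C)@BX,(p-C)@BY],4)
           ~~~^^^^^^^^^^^^^^^^^^^^^^
  File "h.py", line 10, in big
    i=max((i for i in range(1,n) if np.hypot(*(c[i]-near))<r),key=lambda i:st[i,4]);return l==i,st[i],c[i]
ValueError: max() iterable argument is empty
```

```bash
python3 jaw.py 280 195
```

```text
(array([259.43440233, 215.25947522]), array([244, 201,  31,  29, 343], dtype=int32), array([ 0.0551, -0.0003]))
(array([278.58659218, 195.94972067]), array([264, 182,  30,  28, 358], dtype=int32), array([-0.0308,  0.0002]))
```

The finger seems to have slid back up the slope of the pressed paddle: z rose about 1.6 mm. The image puts the jaw within 0–5 mm of fully open. I'll continue in small steps until the finger meets the thumb stop wall and then the end stop, rising slightly to limit the press force.

Request:
drive_tool(
  series=[
    {"x": -0.01, "y": -0.03, "z": 0.06, "ax": 0, "ay": 0, "az": 0},
    {"x": -0.02, "y": -0.05, "z": 0.12, "ax": 0, "ay": 0, "az": 0},
    {"x": -0.02, "y": -0.05, "z": 0.12, "ax": 0, "ay": 0, "az": 0},
  ],
)

```text
time: 8.42
tool_pos: [0.4995, 0.0025, 0.0533]
tool_rot: [0.425, 0.571, 0.423, -0.56]
contact_force: [3.0, 14.6, 16.6]
gripper_width: -0.003
```

```bash
python3 jaw.py 280 195|tail -1;  python3 -c "
from h import *
plan([.5237,.0963,.0504])"
```

```text
(array([278.57142857, 195.95798319]), array([264, 182,  30,  28, 357], dtype=int32), array([-0.0307,  0.0002]))
axes [[0.014, 0.007, -1.0], [0.96, -0.28, 0.011], [-0.28, -0.96, -0.01]]
shift units [ 0.15 -0.12 -3.87] turn units [-0.02 -0.12 -0.13]
pos [0.4995 0.0024 0.0533] board-x/y err mm [96.9  2.9 -2.9] q6 [-0.149 -0.074  2.054  0.01   1.149  0.13 ] F [ 3.69 13.55 15.73] t 8.4667
```

Run:
```python
from h import *
C=np.array([.5184,.0798,0])
t=cams.grab_frame('top');s=cams.grab_frame('side')
def bw(x,y,z): return C*[1,1,0]+BX*x+BY*y+[0,0,z]
def draw(f,im,x0,y0,pts,name,w=60,h=50,k=6):
    o=cv2.resize(im[y0-h:y0+h,x0-w:x0+w],None,fx=k,fy=k,interpolation=2)
    for (a,b,col) in pts:
        q=[tuple(np.int32((proj(f,bw(*p))-[x0-w,y0-h]+.5)*k)) for p in(a,b)]
        cv2.line(o,q[0],q[1],col,1)
    cv2.imwrite(name,o)
g=(0,255,0);m=(255,0,255);c=(255,255,0)
stop=[((-.156,-.035,.050),(-.156,.035,.050),g),((.15,-.055,.092),(.15,.055,.092),g),((.2,-.14,.032),(.2,.14,.032),c),((-.2,-.14,.032),(-.2,.14,.032),c),((.2,.14,.032),(-.2,.14,.032),c),((.2,-.14,.032),(-.2,-.14,.032),c)]
draw(t,cv2.imread('pics/top0.png'),272,196,stop+[((.056,-.055,.092),(.056,.055,.092),m),((.0614,-.055,.092),(.0614,.055,.092),(255,0,0))],'pics/dt.png',66,50)
draw(s,cv2.imread('pics/side0.png'),270,210,stop+[((.056,-.055,.092),(.056,.055,.092),m),((.0614,-.055,.092),(.0614,.055,.092),(255,0,0))],'pics/ds.png',66,50)
draw(s,s['img'],290,190,stop+[((-.03,-.055,.092),(-.03,.055,.092),m)],'pics/ds2.png',66,50)
```

```text
(no output)
```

View pics/dt.png

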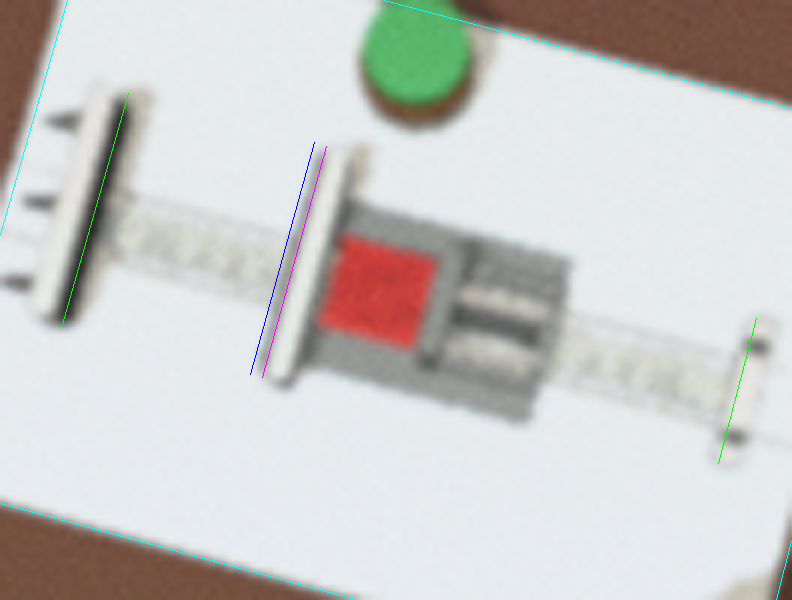

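View pics/ds.png

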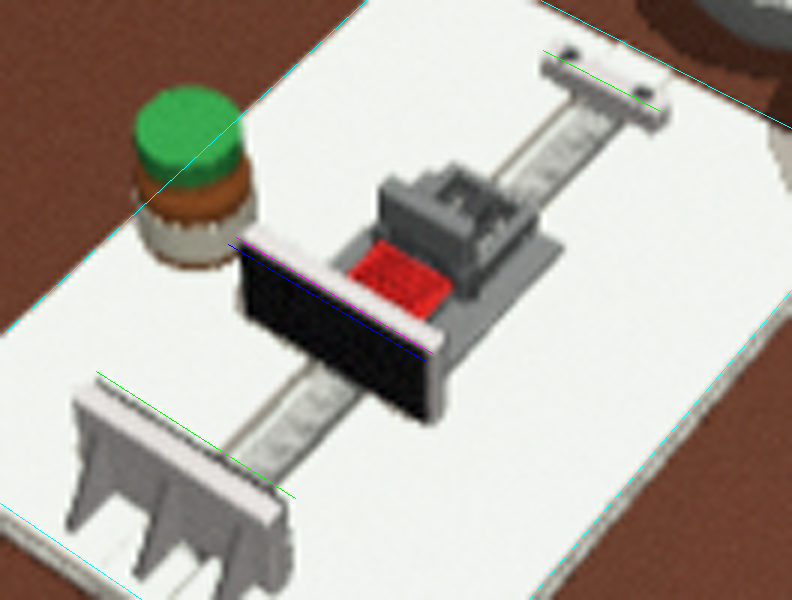

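View pics/ds2.png

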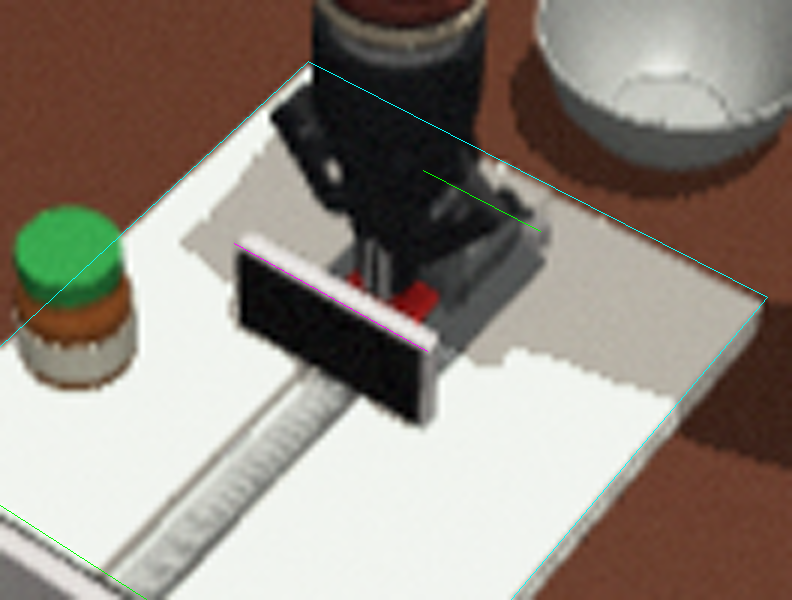

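With the paddle still pressed, the side view has the pad at board x of about −0.031, and fully open is −0.030. The jaw no longer moves under 13 N, so it should be against the end stop. I'll lift straight up, so the jaw isn't dragged forward, and look.

Request:
drive_tool(
  series=[
    {"x": -0.2, "y": 0, "z": 0, "ax": 0, "ay": 0, "az": 0},
    {"x": -0.5, "y": 0, "z": 0, "ax": 0, "ay": 0, "az": 0},
    {"x": -1.2, "y": 0, "z": 0, "ax": 0, "ay": 0, "az": 0},
    {"x": -2.2, "y": 0, "z": 0, "ax": 0, "ay": 0, "az": 0},
    {"x": -3.2, "y": 0, "z": 0, "ax": 0, "ay": 0, "az": 0},
  ],
)

```text
time: 8.98
tool_pos: [0.4921, -0.0005, 0.1272]
tool_rot: [-0.424, -0.564, -0.425, 0.566]
contact_force: [0.9, -0.6, -0.7]
gripper_width: -0.002
```

Request:
drive_tool(
  series=[
    {"x": -1, "y": 0, "z": 0, "ax": 0, "ay": 0, "az": 0},
    {"x": -2, "y": 0, "z": 0, "ax": 0, "ay": 0, "az": 0},
    {"x": -3, "y": 0, "z": 0, "ax": 0, "ay": 0, "az": 0},
    {"x": -4, "y": 0, "z": 0, "ax": 0, "ay": 0, "az": 0},
    {"x": -4, "y": 0, "z": 0, "ax": 0, "ay": 0, "az": 0},
  ],
)

```text
time: 9.4
tool_pos: [0.496, -0.0012, 0.2337]
tool_rot: [0.427, 0.568, 0.422, -0.563]
contact_force: [0.5, 0.5, 1.5]
gripper_width: -0.001
```

```bash
python3 look.py pics/b7.png; python3 jaw.py 280 195|tail -1
```

```text
axes [[0.009, -0.002, -1.0], [0.96, -0.279, 0.01], [-0.279, -0.96, -0.001]]
shift units [ 7.33 -0.09 -4.05] turn units [-0.01 -0.01 -0.11]
pos [ 0.496  -0.0012  0.2337] board-x/y err mm [ 101.3    0.5 -183.3] q6 [-1.520e-01 -2.720e-01  1.908e+00 -1.000e-03  1.496e+00  1.310e-01] F [0.48 0.53 1.53] t 9.4
(array([278.57660167, 195.9275766 ]), array([264, 182,  30,  28, 359], dtype=int32), array([-0.0308,  0.0002]))
```

View pics/b7.png

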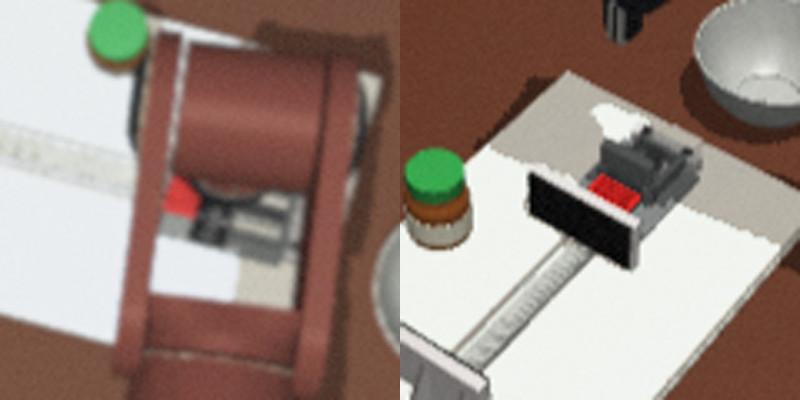

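Side view: the jaw sits at the end-stop end of the bar with no visible bar behind it, and the paddle is up. I'll swing the arm away for a clean top view.

Request:
drive_tool(
  series=[
    {"x": 0, "y": 0, "z": 1.5, "ax": 0, "ay": 0, "az": 0},
    {"x": 0, "y": 0, "z": 3, "ax": 0, "ay": 0, "az": 0},
    {"x": 0, "y": 0, "z": 4.5, "ax": 0, "ay": 0, "az": 0},
    {"x": 0, "y": 0, "z": 6, "ax": 0, "ay": 0, "az": 0},
    {"x": 0, "y": 0, "z": 7.5, "ax": 0, "ay": 0, "az": 0},
  ],
)

```text
time: 9.97
tool_pos: [0.4395, -0.1814, 0.2253]
tool_rot: [-0.424, -0.565, -0.426, 0.566]
contact_force: [0.4, 0.3, -0.5]
gripper_width: -0.001
```

Request:
drive_tool(
  series=[
    {"x": 0, "y": 0, "z": 1.5, "ax": 0, "ay": 0, "az": 0},
    {"x": 0, "y": 0, "z": 3, "ax": 0, "ay": 0, "az": 0},
    {"x": 0, "y": 0, "z": 4.5, "ax": 0, "ay": 0, "az": 0},
    {"x": 0, "y": 0, "z": 4.5, "ax": 0, "ay": 0, "az": 0},
    {"x": 0, "y": 0, "z": 4.5, "ax": 0, "ay": 0, "az": 0},
  ],
)

```text
time: 10.38
tool_pos: [0.4084, -0.2892, 0.2253]
tool_rot: [-0.422, -0.566, -0.425, 0.566]
contact_force: [-0.9, 0.7, -0.3]
gripper_width: -0.002
```

```bash
python3 look.py pics/b8.png; python3 jaw.py 280 195|tail -1
```

```text
axes [[-0.003, 0.003, -1.0], [0.959, -0.282, -0.004], [-0.282, -0.959, -0.002]]
shift units [  7.03   0.1  -16.08] turn units [-0.05 -0.03  0.04]
pos [ 0.4084 -0.2892  0.2253] board-x/y err mm [ 402.4   -3.5 -174.9] q6 [-0.765 -0.245  1.9    0.     1.491 -0.479] F [-0.89  0.67 -0.29] t 10.3833
(array([278.61173184, 195.96368715]), array([264, 182,  30,  28, 358], dtype=int32), array([-0.0308,  0.0003]))
```

View pics/b8.png

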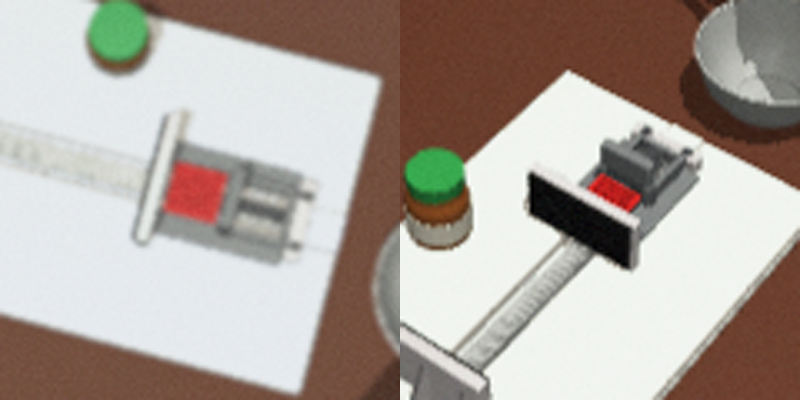

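The clean top view shows the jaw's rear edge flush against the white end stop, at about (300,215) in the crop. I'll check the bystanders against the first frame and hand in.

Run:
```python
from h import *
from plant import workorder
a=cv2.imread('pics/side0.png').astype(np.float32);b=cams.grab_frame('side')['img'].astype(np.float32)
for n,(x,y,w,h) in dict(jar=(224,172,24,34),plate=(160,270,95,82),bowl=(308,125,58,46)).items():
    print(n,np.round(cv2.phaseCorrelate(a[y:y+h,x:x+w].mean(2),b[y:y+h,x:x+w].mean(2)),2))if 0 else print(n,cv2.phaseCorrelate(np.ascontiguousarray(a[y:y+h,x:x+w].mean(2)),np.ascontiguousarray(b[y:y+h,x:x+w].mean(2))))
s=sensors.state();print(s['time'],s['contact_force'],s['joint_vel'])
print(workorder.job_done())
```

```text
jar ((-0.42216951344938103, 0.5604508818985181), 0.33051650253710924)
plate ((-0.020178396179559854, 0.002739925640725005), 0.9942170274478418)
bowl ((-0.18451716359530934, 0.20741215641588084), 0.7768733003073268)
10.5833 [ 0.03988931 -0.31434698  0.02556913] [ 0.00766917 -0.00532865 -0.00772152 -0.00295462 -0.00072079 -0.00213797]
the job is handed in; nothing more can be done
None
```

The clamp is fully open. With the fingers shut, I pressed the red paddle down to its stop and kept it pressed. I slid the jaw back until it stopped moving, then lifted straight up and moved clear. I handed the job in at about 10.6 s.

**Jaw position:** The clean top view shows the jaw's rear edge flush against the end stop. The side view puts the pad face at board x of about −31 mm, where −30 mm is fully open. It read the same before and after I let go. My first estimate from the paddle in the top view disagreed: it put the jaw about 5 mm short of fully open. I went with the clean views.

**Forces:** In the readings after each move, the clamp saw at most about 17 N down and 15 N along the bar, both at the end stop. For part of the travel, friction on the paddle moved the jaw. I estimate the fingertip was still about 5 mm short of the thumb stop wall when the jaw stopped.

**Bystanders:** The plate and the foil roll show no shift between the first and last side images. The bowl shows 0.2–0.3 px, with a shadow change over it. The jar shows about 0.7 px, but that match was poor because the clamp moved behind it. By eye both are where they were.

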